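# Refit the keyed strainer cover

## Task

Close the oil strainer using fingertips only. Push the brass bleed plug sideways to turn the raised cover until the notch in its rim stands over the dowel pin, press the cover down fully home, then push the swing keeper all the way across over its rim, and leave it so. Push gently and do not pinch, squeeze or lift anything, do not force the cover down while it sits on the pin, and leave the fittings lying about where they are.

Things in the scene. Friction and masses are not known exactly. Their poses are not given: they have to be found in the camera images.
- strainer: heavy dark grey cast oil strainer, does not move: square foot 96 x 96 mm, round flange 120 mm across whose face lies 66 mm above the worktop, a brass pipe union on either side (local +y and -y, ends 87 mm from the axis). Origin on the worktop on the vertical axis of the strainer and of its cover; z up; the dowel pin lies at local -x, the keeper's pivot at local -y
- pin: steel dowel pin, 11 mm across with a round nose, standing 8 mm up from the flange face at radius 46 mm on the strainer's local -x side; half of it shows outside the cover's rim. Origin at the flange face, on the pin's axis
- cover: round aluminium cover, 92 mm across, 10 mm thick, spigot and O-ring below, a low boss (29 mm across, 3 mm high) in the middle of its top. Origin on the axis at its underside, which is 8 mm above the flange face while it sits on the pin. It turns and slides only on the strainer's axis; by O-ring drag it stays where it is left. Turning takes 0.12 N m (4.5 N at the plug), pressing down 8 N
- notch (a point): middle of the mouth of the one notch in the cover's rim, at its top face, radius 46 mm, opposite to the bleed plug. The notch is 18 mm wide at the mouth, 7 mm deep and open from top to bottom; over the pin it leaves 3.5 mm on each side, and the pin's round nose draws it in from a little farther off
- bleed_plug: brass hexagon bleed plug fixed upright in the cover, 15 mm across, 16 mm tall, at radius 27 mm on the side away from the notch; the only thing that stands up on the cover. Origin in the middle of its underside, at the cover's top face
- boss_top (a point): middle of the top of the cover's low central boss, 3 mm above the cover's top face: press here
- cover_turn (a joint): angle of the cover in rad, counter-clockwise from above; 0 when the notch stands over the pin; it starts 0.5 to 1.4, so the short way is clockwise
- cover_depth (a joint): how far the cover has been pressed down, in m: about 0 while it sits on the pin (it gives up to 1.5 mm when pressed there), 0.008 fully home on the flange, negative if lifted
- keeper_swing (a joint): swing of the keeper in rad, clockwise from above; 0 open, pointing to the strainer's local -x beside the cover; 1.57 pointing straight at the cover's axis, stop at 1.75. It stays where it is left and takes about 0.03 N m (1.5 N at the ear). While the cover is raised its rim blocks the keeper, at 0.5 to 0.9
- keeper: flat steel keeper: bar 14 mm wide, 4 mm thick, reaching 30 mm from its pivot bolt to its tip, its underside 12 mm above the flange face (2 mm above a cover that is home). Origin on the pivot axis at the bar's underside, 60 mm from the strainer's axis; the bar points along the keeper's own -x and swings towards its own +y. Its bolt head stands 8.5 mm above the origin
- ear (a point): middle of the upright ear bent up along the bar's rear edge: 18 mm long along the bar, 3 mm thick, reaching 18 mm above the bar's underside; this point lies 20 mm from the pivot, 11 mm above the bar's underside. Push the ear's rear face (the keeper's own -y side, 7 mm from the bar's centre line) with a fingertip
- coupler: steel air coupler, 29 x 83 x 28 mm, lying near the strainer; leave alone. Origin under its middle
- valve: brass ball valve with a lever, 31 x 108 x 46 mm, lying near the strainer; leave alone. Origin under its middle
- seal: black shaft seal ring, 58 mm across, 9 mm high, lying near the strainer; leave alone. Origin under its middle
- bearing: ball bearing, 47 mm across, 14 mm high, lying near the strainer; leave alone. Origin under its middle
There are look-alikes about, which are no part of the job. What is meant by the strainer is not orange, and is the larger of those in its own colour.

How it is judged (in metres and radians):
On the way, in this order (a step that is already met when the one before it is completed fails the run):
1. the cover is pressed home, its notch on the pin, while the keeper is still clear of it (value of joint cover_depth above 0.0065 m and value of joint keeper_swing below 0.9 rad), for 0.2 s.
2. the keeper is swung across over the cover's rim (value of joint keeper_swing above 1.25 rad), for 0.2 s.
At the end, for the whole second after the job is handed in: The cover lies home on the flange (pressed down at least 6.5 of its 8 mm) with its notch on the pin (within 0.12 rad), and the keeper stands across its rim (swung at least 1.25 rad), all at rest (value of joint cover_depth above 0.0065 m and value of joint cover_turn between -0.12 and 0.12 rad and value of joint keeper_swing above 1.25 rad and velocity of joint keeper_swing below 0.05 rad/s); the robot touches nothing.
It fails at once if the cover is lifted (raised more than 3 mm) (value of joint cover_depth below -0.003 m).
It fails at once if the bleed plug is squeezed or shoved hard (over 35 N) (contact force between the fingers and bleed_plug above 35 N).
It fails at once if the keeper is squeezed or shoved hard (over 35 N) (contact force between the fingers and keeper above 35 N).
It fails at once if the cover is forced down on the pin (over 40 N) (contact force between cover and pin above 40 N).
It fails at once if a fitting lying near the strainer is moved (over 15 mm) (distance of any of coupler, valve, seal, bearing from where it was at the start of the episode above 0.015 m).
It also fails if it takes over 48 s, if anything falls off the work surface, if the arm or the gripper's body presses on something with over 40 N, if the wrist force passes 120 N, or if a joint passes its speed limit or range.

## Robot

A 6-joint arm with a two-finger parallel gripper is mounted at the origin on a cart in front of the work surface, level with it; the furniture and walls round the work are solid. World frame = base frame: x ahead of the robot, y to its left, z up, the work surface at z = 0. Lengths are in mm, angles in rad, forces in N, time in s.
With the tool pointing down it reaches from about 400 to 825 mm from the base axis. Payload 7 kg.
Tool frame: the origin (TCP) lies between the finger pads; the fingertips stand 19 mm ahead of it and the grasp point (between the pads) is the TCP; z points along the fingers, x is the direction in which the jaws open and shut, and the axes are right-handed (so a half turn about z gives the same grasp; the last joint's range is limited). The gripper opens to 88 mm and grips with 3 to 60 N. Pads are 19 mm wide; open, the fingers measure 130 mm over their backs; the gripper's body (78 mm by 193 mm) begins 47 mm behind the grasp point.
Start: joints at [1.442, 0.359, 0.012, 0, -1.224, -0.288], TCP at [273.27, 617.186, 245.561] pointing down, gripper open.
Joint ranges: [-3.07, 3.07], [-1.43, 2.12], [-1.02, 1.25], [-3.03, 1.67], [-3.05, -0], [-3.03, 3.03]. Speed limits (rad/s): [2.39, 2.39, 3.01, 3.14, 3.14, 3.14].

## Interface

Orientations are given as a unit quaternion [x, y, z, w].
In Python, from bench import get_state, eyes, robot gives the robot as it stands. The module is installed in compiled form; this text tells all that it offers.
- The arm moves only by the tool drive_tool, never from a script. Its argument "increments" is a list of rows, each a list of 3 entries, a list of its own where there are three numbers: the shift along the tool's x, y, z in m, then the turn about the tool's z in rad, then the finger opening in m, from 0 to 0.0876. A call has 1 to 5 rows; each row shifts and turns the commanded pose from where the row before left it, along the tool's axes as they then stand; what a row does not reach is not made up. A row lasts 1/12 s, in which the tool goes at most 41.7 mm and 7.16 degrees, less where a joint would pass 70% of its speed; a pose out of reach is approached as far as the arm can. A call is refused whole if a number of a shift passes 0.0417 or a number of a turn 0.125, either way. A call with a gripper value outside its range is refused whole. The fingers move at their own pace and stop on an object; "grip_force" is the grip in N (left out, the last holds). Time passes only in rows, so rows that do not move let the fingers close. It gives the time, the measured TCP pose, the force and the opening at its end, in the units of the state.
- get_state(): the state, without advancing time (a new reading comes with each control period).
- eyes.capture(name): name is "side" or "top"; returns (picture, depth): 384x512x3 uint8, red, green, blue; 384x512 float32, mm along the optical axis (not along the pixel's ray), 0 where there is no reading.
- eyes.camera_model(name): a dict with "fx", "fy", "cx", "cy" (pixels), "distortion" ([k1, k2, p1, p2, k3] as OpenCV has them; the pictures are not rectified), "R" (3x3) and "t" (3): a world point X has camera coordinates R X + t. Camera axes: x right, y down, z forward; pixel columns grow to the right and rows downward; lengths in mm; the calibration is good to about 2 mm. A picture is of the moment at which its call begins. camera_model takes no time and is no camera call.
- robot.hand_in(): hands the job in, once; it reports no verdict.
Trained networks look in the newest picture that a camera, given by its name, has taken for a name from the list of things; names that differ only in an ending like _2 or _b are one class to them, and where a whole thing is asked for, a point or a joint stands for the part that bears it (a point fixed in the world has none). Each returns a list of dicts, best first, with "conf" (0 to 1); they miss things now and then, are a little off and sometimes report something else, mostly with a low value. They report only what shows in the picture. A call takes as long as a camera call. They do not tell look-alikes from the thing itself.
- eyes.spot_in(camera, thing): "box" ([left, top, width, height] as shares, 0 to 1, of the picture: columns of its width, rows of its height, round what is visible of it).
- eyes.landmark_of(camera, thing): "centre" ([row, column] as shares, 0 to 1, of the picture: columns of its width, rows of its height: a listed point, or the origin of a listed thing).
The state is a dict: "time": time; "qpos": joint angles; "qvel": joint speeds; "joint_torque": joint torques, N m; "eef_pos": TCP position; "tool_rot": TCP orientation; "force": force on the tool from outside, world axes, zero at the start; "moment": the same for the moment, N m; "finger_gap": finger opening in mm.
Only numpy, scipy, OpenCV 4.12 (cv2) and the standard library are available. Lean on these libraries where they do the work, as an engineer would, in place of code of your own. Each camera call takes 0.05 s, during which the arm holds its last target.

## Working session

There is one attempt and no reset: what is moved stays moved. The work goes in short steps, Python scripts to look and compute and a tool call to move; the robot and the scene stay as the last step left them, time stands still between calls to the robot, and variables do not carry over. Pictures are saved under pics/ and viewed, and the job is handed in when it is done.

Besides the shell and the picture viewer there is one more tool, called after ">>>" as name([rows], argument=value, ...), one row to a line, values as JSON. drive_tool: Moves the arm, as the interface text tells. Its arguments: {"type":"object","properties":{"increments":{"type":"array","items":{"type":"array"}},"grip_force":{"type":"number"}},"required":["increments"]}

```bash
mkdir -p pics; ls
python3 - <<'E'
from bench import get_state, eyes, robot
import cv2,numpy as np,pickle
s=get_state();print(s)
for n in("side","top"):
    p,d=eyes.capture(n);m=eyes.camera_model(n);print(n,m)
    cv2.imwrite(f"pics/{n}0.png",p[:,:,::-1]);np.save(f"{n}0.npy",d)
    for th in("strainer","cover","bleed_plug","notch","pin","boss_top","ear","keeper"):
        print(th,[(np.round([r["centre"][1]*512,r["centre"][0]*384],1).tolist(),round(r["conf"],2)) for r in eyes.landmark_of(n,th)])
E
```

```text
pics
{'time': 0.0, 'qpos': array([ 1.44210638e+00,  3.59381286e-01,  1.10265981e-02, -3.18099046e-04,
       -1.22411316e+00, -2.88101631e-01]), 'qvel': array([ 0.0003253 , -0.0001731 ,  0.00136736,  0.00011039, -0.00016471,
       -0.0008976 ]), 'joint_torque': array([ 1.20999443e-04, -5.82718849e+01,  2.93053758e+01,  6.99712381e+00,
        7.01902361e-03, -1.49023922e-04]), 'eef_pos': array([273.10337172, 616.76434278, 244.61802866]), 'tool_rot': array([-5.45468483e-01,  8.38130904e-01, -5.39161229e-04, -6.55865741e-04]), 'force': array([ 0.78336289,  0.04525433, -0.48818583]), 'moment': array([ 0.02360891, -0.04402382, -0.00774844]), 'finger_gap': 87.75622153054707}
side {'fx': 491.55300260662517, 'fy': 491.55300260662517, 'cx': 247.9414883001966, 'cy': 179.7400322119407, 'distortion': array([-0.02156902,  0.        ,  0.        ,  0.        ,  0.        ]), 'R': array([[ 9.99829039e-01, -1.69120612e-02,  7.47501157e-03],
       [ 4.05992124e-04, -3.84088440e-01, -9.23296218e-01],
       [ 1.84859077e-02,  9.23141404e-01, -3.84015909e-01]]), 't': array([-563.36958009,   86.16918
[... 910 characters left out ...]
],
       [-0.98812995, -0.02000414, -0.15231233],
       [ 0.1516464 ,  0.03141385, -0.98793549]]), 't': array([-17.5319248 , 589.92830106, 853.57636556])}
strainer [([226.5, 273.3], 0.93), ([255.2, 197.8], 0.81), ([344.1, 250.7], 0.63)]
cover [([253.2, 198.8], 0.87), ([223.9, 277.1], 0.68), ([349.8, 247.9], 0.57)]
bleed_plug [([246.4, 186.2], 0.59), ([226.7, 266.8], 0.47)]
notch [([261.2, 209.1], 0.94), ([345.4, 268.3], 0.7)]
pin []
boss_top [([218.9, 274.9], 0.87), ([254.8, 194.3], 0.75), ([352.3, 250.4], 0.65), ([255.9, 195.4], 0.6)]
ear [([241.1, 290.6], 0.64), ([279.7, 208.5], 0.49), ([375.5, 267.9], 0.47)]
keeper [([373.9, 254.2], 0.59), ([279.2, 205.3], 0.56), ([241.4, 279.5], 0.55)]
```

Run:
```python
import cv2
for n in("side","top"):
    p=cv2.imread(f"pics/{n}0.png");cv2.imwrite(f"pics/{n}0b.png",cv2.resize(p,(800,600),interpolation=cv2.INTER_CUBIC))
```

```text
(no output)
```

View pics/side0b.png

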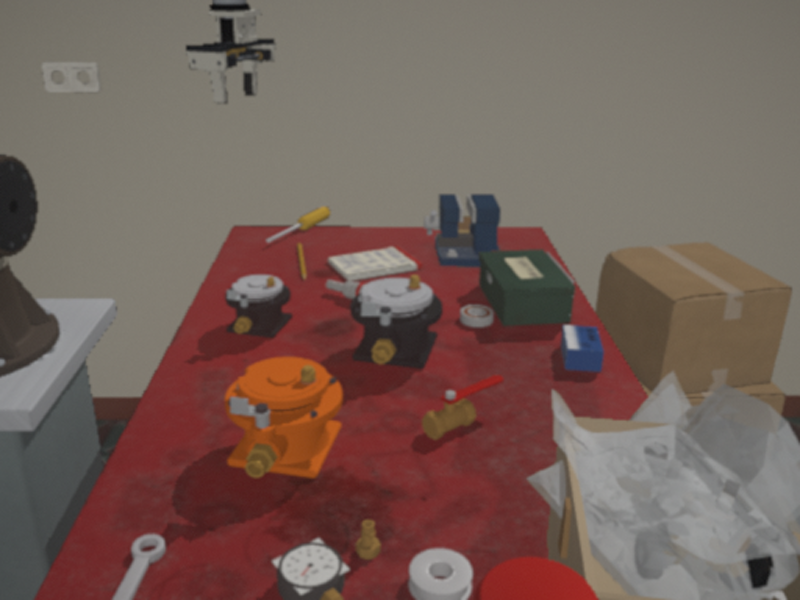

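View pics/top0b.png

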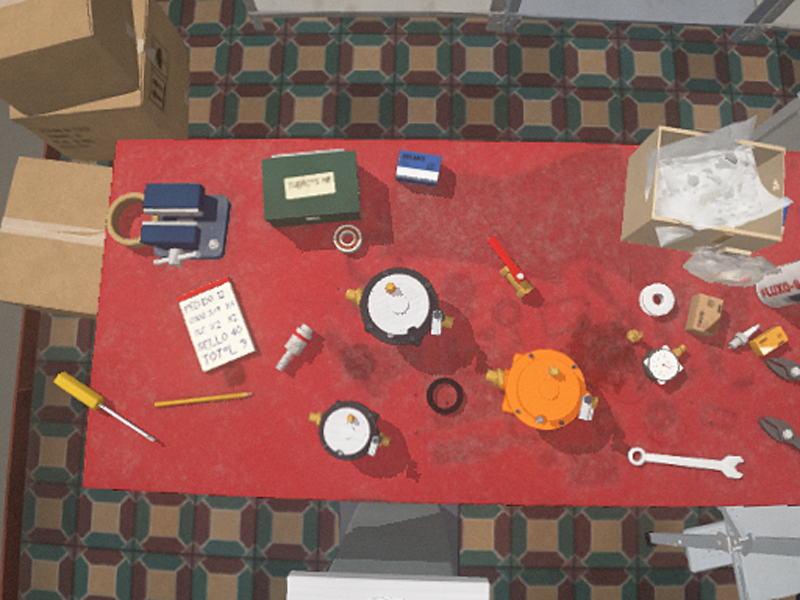

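Candidates for the strainer (native top pixels) are the large dark grey one (255,197), the small dark grey one (226,273) and the orange one (347,248). The description picks the larger dark grey one at (255,197). I'll check it in a close crop.

Run:
```python
import cv2
p=cv2.imread("pics/top0.png")[160:230,210:303];a=cv2.resize(p,None,fx=8,fy=8,interpolation=cv2.INTER_CUBIC);cv2.imwrite("pics/c_top.png",a)
p=cv2.imread("pics/side0.png")[170:240,205:295];a=cv2.resize(p,None,fx=8,fy=8,interpolation=cv2.INTER_CUBIC);cv2.imwrite("pics/c_side.png",a)
```

```text
(no output)
```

View pics/c_top.png

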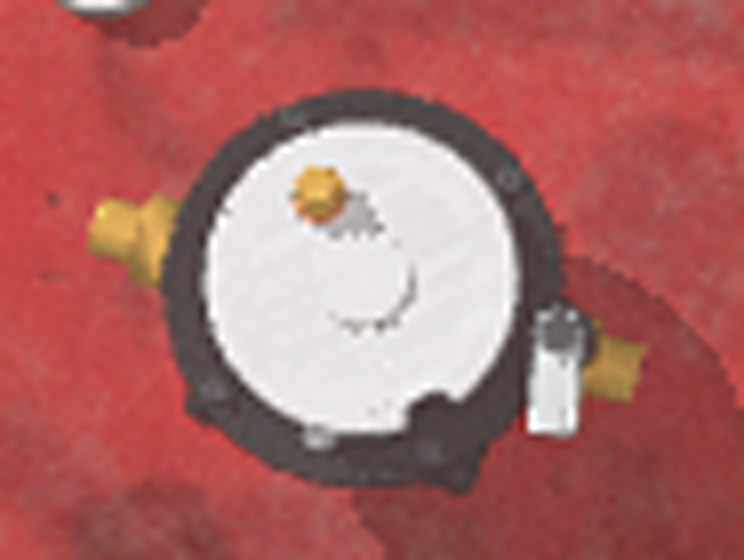

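View pics/c_side.png

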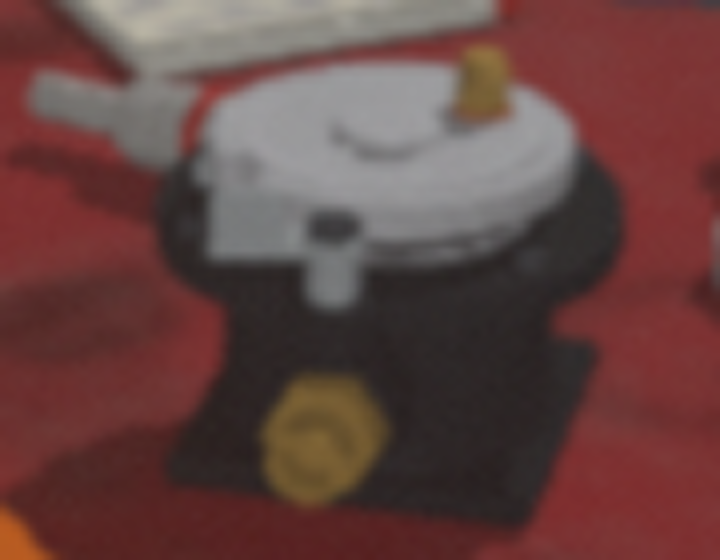

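```bash
cat > h.py <<'E'
import numpy as np,cv2
from bench import get_state, eyes, robot
from scipy.optimize import least_squares
def proj(n,X):
    m=eyes.camera_model(n);X=np.atleast_2d(np.array(X,float))
    K=np.array([[m["fx"],0,m["cx"]],[0,m["fy"],m["cy"]],[0,0,1]])
    r,_=cv2.Rodrigues(np.array(m["R"]))
    return cv2.projectPoints(X,r,np.array(m["t"]),K,np.array(m["distortion"]))[0][:,0]
def ray(n,uv,z):
    m=eyes.camera_model(n)
    K=np.array([[m["fx"],0,m["cx"]],[0,m["fy"],m["cy"]],[0,0,1]])
    q=cv2.undistortPoints(np.array([[uv]],float),K,np.array(m["distortion"]))[0,0]
    R=np.array(m["R"]);t=np.array(m["t"])
    d=R.T@np.array([q[0],q[1],1]);c=-R.T@t
    return c+d*(z-c[2])/d[2]
def cr(u,v,o,f=8): return ((u+.5)/f-.5+o[0],(v+.5)/f-.5+o[1])
E
python3 - <<'E'
from h import *
o=(210,160)
p=cv2.imread("pics/top0.png")
pts=dict(pivot=(563,325,86.5),pin=(320,437,73),plug=(320,185,100),notch=(437,415,84),ear=None)
W={}
for k,v in pts.items():
    if v: W[k]=ray("top",cr(v[0],v[1],o),v[2])
hsv=cv2.cvtColor(p,cv2.COLOR_BGR2HSV)
m=((hsv[:,:,2]>150)&(hsv[:,:,1]<60)).astype(np.uint8)
m[:, :234]=0;m[:,275:]=0;m[:172]=0;m[217:]=0
m[210:,245:252]=0
c=max(cv2.findContours(m,cv2.RETR_EXTERNAL,cv2.CHAIN_APPROX_NONE)[0],key=cv2.contourArea)[:,0]
P=np.array([ray("top",q,84)[:2] for q in c])
f=lambda a:np.hypot(*(P-a[:2]).T)-a[2]
s=least_squares(f,[560,0,46],loss="soft_l1",f_scale=1);print("cover",s.x,len(c))
C=s.x[:2];W["c"]=C
for k,v in W.items():
    d=v[:2]-C;print(k,v.round(1),"r",np.hypot(*d).round(1),"ang",np.degrees(np.arctan2(d[1],d[0])).round(1))
# cover in side: rim check
for n in("top","side"):
  d=np.load(n+"0.npy");mm=eyes.camera_model(n)
  for X in([*C,87],[*C,84]):
    u,v=proj(n,X)[0];print(n,u,v,d[int(round(v)),int(round(u))],(np.array(mm["R"])@X+mm["t"])[2])
# side: plug top (485,60), pivot bolt top (335,225)
print("side plug",ray("side",cr(485,58,(205,170)),100),"pivot",ray("side",cr(335,222,(205,170)),86.5))
E
```

```text
cover [573.91830977  -8.19999893  44.51430356] 114
pivot [559.8 -67.5  86.5] r 60.9 ang -103.4
pin [526.8   2.8  73. ] r 48.4 ang 166.8
plug [597.3   3.6 100. ] r 26.2 ang 26.8
notch [533.  -31.4  84. ] r 47.0 ang -150.4
c [573.9  -8.2] r 0.0 ang 0.0
top 254.57534259160383 193.61578860687501 854.59064 854.4010290505516
top 254.60783604725896 193.7967242587137 854.59064 857.3648355320454
side 253.51779596711805 184.31680176403344 990.7363 990.7705944174014
side 253.5001996366027 185.68410660826444 980.7405 991.92264214536
side plug [5.97592049e+02 2.67526033e-03 1.00000000e+02] pivot [558.77933982 -69.90441026  86.5       ]
```

The crop shows the large dark grey strainer. The pin is at crop (320,437), the plug at (320,185), the notch at (437,415) and the keeper pivot at (563,325). Radii come out at about 48, 26, 47 and 61 mm, close to the given sizes. Local yaw is about -13.3°, and the cover stands about +0.73 rad from target. I'll turn the tool so that its x = local -y and its y = local -x, and close the fingers.

>>> drive_tool([
  [[0, 0, 0], -0.0935, 0.0],
  [[0, 0, 0], -0.0935, 0.0],
  [[0, 0, 0], 0, 0.0],
], grip_force=5)

```text
time: 1.15
eef_pos: [273.3, 617.2, 245.6]
tool_rot: [-0.623, 0.782, 0.0, 0.0]
force: [0.4, 1.0, -0.7]
finger_gap: 73.3
```

```bash
cat >> h.py <<'E'
C0=np.array([574.,-8.5]);YAW=np.radians(-13.3)
def loc(p,C=C0,yaw=YAW):
    d=np.array(p[:2])-C;c,s=np.cos(yaw),np.sin(yaw)
    return np.array([c*d[0]+s*d[1],-s*d[0]+c*d[1]])
def show(target=None):
    from scipy.spatial.transform import Rotation as R
    s=get_state();p=s["eef_pos"];Rm=R.from_quat(s["tool_rot"]).as_matrix()
    print("t",round(s["time"],2),"eef",p.round(1),"xang",np.degrees(np.arctan2(Rm[1,0],Rm[0,0])).round(2),"zax",Rm[:,2].round(3),"local",loc(p).round(1),"tipz",round(p[2]-19,1),"F",s["force"].round(1),"Flocal",loc(s["force"][:2]+C0).round(1),"gap",round(s["finger_gap"],1))
    if target is not None: print("tool shift",(Rm.T@(np.array(target)-p)).round(1))
def l2w(l,yaw=YAW,C=C0):
    c,s=np.cos(yaw),np.sin(yaw);return np.array([c*l[0]-s*l[1],s*l[0]+c*l[1]])+C
E
python3 - <<'E'
from h import *
show([420,300,245]); show([*l2w((24,80)),200])
print(l2w((24,80)))
E
```

```text
t 1.15 eef [273.3 617.2 245.6] xang -102.93 zax [ 0.  0. -1.] local [-436.6  539.8] tipz 226.6 F [ 0.4  1.  -0.7] Flocal [0.1 1.1] gap 73.3
tool shift [ 276.4 -214.     0.6]
t 1.15 eef [273.3 617.2 245.6] xang -102.93 zax [ 0.  0. -1.] local [-436.6  539.8] tipz 226.6 F [ 0.4  1.  -0.7] Flocal [0.1 1.1] gap 73.3
tool shift [ 462.8 -457.6   45.5]
[615.76027192  63.83311613]
```

>>> drive_tool([
  [[0.028, -0.021, 0], 0, 0.0],
  [[0.028, -0.021, 0], 0, 0.0],
  [[0.028, -0.021, 0], 0, 0.0],
  [[0.028, -0.021, 0], 0, 0.0],
  [[0.028, -0.021, 0], 0, 0.0],
])

```text
time: 1.57
eef_pos: [344.0, 455.4, 245.6]
tool_rot: [-0.62, 0.784, 0.0, 0.0]
force: [0.1, -0.0, -0.2]
finger_gap: 39.9
```

>>> drive_tool([
  [[0.028, -0.021, 0], 0, 0.0],
  [[0.028, -0.021, 0], 0, 0.0],
  [[0.028, -0.021, 0], 0, 0.0],
  [[0.028, -0.021, 0], 0, 0.0],
  [[0.028, -0.021, 0], 0, 0.0],
])

```text
time: 1.98
eef_pos: [414.3, 295.1, 245.9]
tool_rot: [-0.62, 0.784, 0.0, 0.0]
force: [1.2, -0.7, 0.4]
finger_gap: 6.9
```

Run:
```python
from h import *
show([*l2w((24,70)),180])
```

```text
t 1.98 eef [414.3 295.1 245.9] xang -103.35 zax [ 0.     0.001 -1.   ] local [-225.2  258.7] tipz 226.9 F [ 1.2 -0.7  0.4] Flocal [ 1.3 -0.4] gap 6.9
tool shift [ 188.6 -249.4   65.9]
```

>>> drive_tool([
  [[0.021, -0.0275, 0.005], 0, 0.0],
  [[0.021, -0.0275, 0.005], 0, 0.0],
  [[0.021, -0.0275, 0.005], 0, 0.0],
  [[0.021, -0.0275, 0.005], 0, 0.0],
  [[0.021, -0.0275, 0.005], 0, 0.0],
])

```text
time: 2.4
eef_pos: [524.9, 161.7, 220.8]
tool_rot: [-0.62, 0.785, -0.0, 0.0]
force: [0.2, 1.2, 0.3]
finger_gap: 0.3
```

>>> drive_tool([
  [[0.021, -0.0275, 0.005], 0, 0.0],
  [[0.021, -0.0275, 0.005], 0, 0.0],
  [[0.021, -0.0275, 0.005], 0, 0.0],
  [[0.021, -0.0275, 0.005], 0, 0.0],
  [[0, 0, 0], 0, 0.0],
])

```text
time: 2.82
eef_pos: [614.1, 52.2, 198.9]
tool_rot: [-0.619, 0.786, -0.0, -0.001]
force: [-0.0, 0.2, -0.1]
finger_gap: 0.3
```

Run:
```python
from h import *
for n in("top","side"):
    p,d=eyes.capture(n);np.save(n+"1.npy",d);cv2.imwrite(f"pics/{n}1.png",p[:,:,::-1])
    x,y=(200,120) if n=="top" else (200,100)
    cv2.imwrite(f"pics/{n}1c.png",cv2.resize(p[y:y+120,x:x+120,::-1],(600,600),interpolation=cv2.INTER_CUBIC))
show([*l2w((24,60)),107])
```

```text
t 2.92 eef [612.2  54.9 199.8] xang -103.48 zax [-0.001 -0.    -1.   ] local [22.6 70.4] tipz 180.8 F [0.3 1.1 0.1] Flocal [0.1 1.1] gap 0.5
tool shift [10.4 -1.5 92.8]
```

View pics/top1c.png

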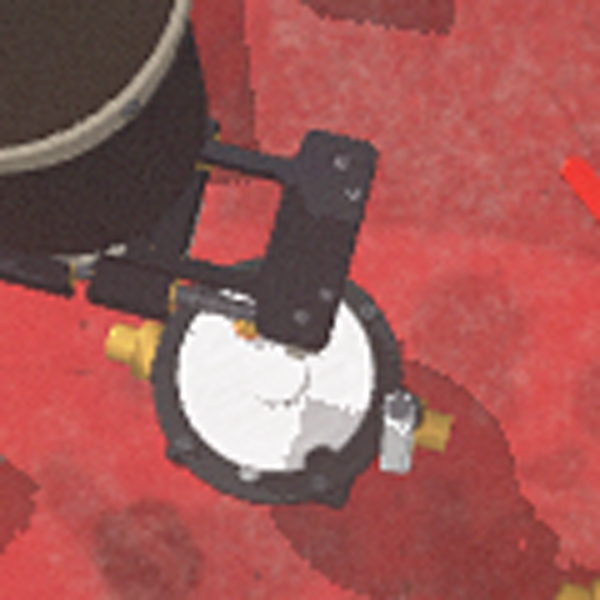

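View pics/side1c.png

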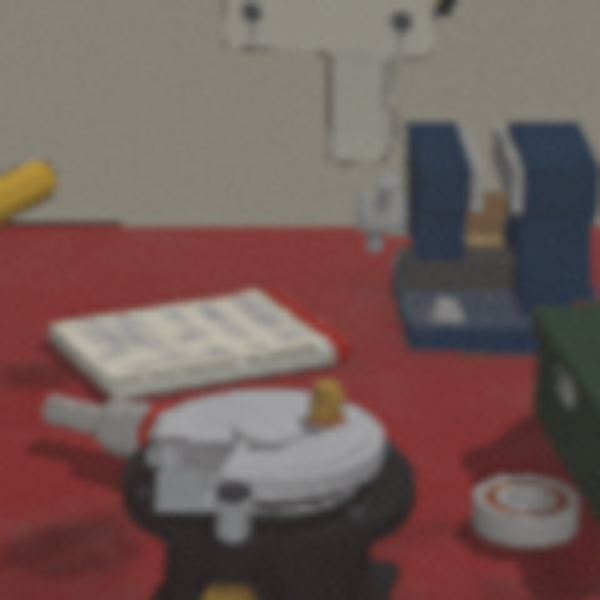

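>>> drive_tool([
  [[0.004, 0, 0.03], 0, 0.0],
  [[0.004, 0, 0.03], 0, 0.0],
  [[0, 0, 0.02], 0, 0.0],
  [[0, -0.001, 0.0105], 0, 0.0],
  [[0, 0, 0], 0, 0.0],
])

```text
time: 3.33
eef_pos: [609.6, 48.7, 108.1]
tool_rot: [-0.621, 0.784, 0.001, -0.002]
force: [-0.3, 0.6, -0.3]
finger_gap: 0.4
```

Run:
```python
from h import *
print(proj("side",[612.2,54.9,180.8]))
for n in("top","side"):
    p,d=eyes.capture(n);np.save(n+"2.npy",d);cv2.imwrite(f"pics/{n}2.png",p[:,:,::-1])
    x,y=(200,120) if n=="top" else (200,120)
    cv2.imwrite(f"pics/{n}2c.png",cv2.resize(p[y:y+120,x:x+120,::-1],(600,600),interpolation=cv2.INTER_CUBIC))
show([*l2w((24,40)),107])
```

```text
[[271.76764878 130.48642558]]
t 3.43 eef [611.6  49.1 111.1] xang -103.13 zax [ 0.001 -0.    -1.   ] local [23.4 64.7] tipz 92.1 F [0.4 0.6 0.9] Flocal [0.2 0.7] gap 0.5
tool shift [24.7 -0.6  4.1]
```

View pics/side2c.png

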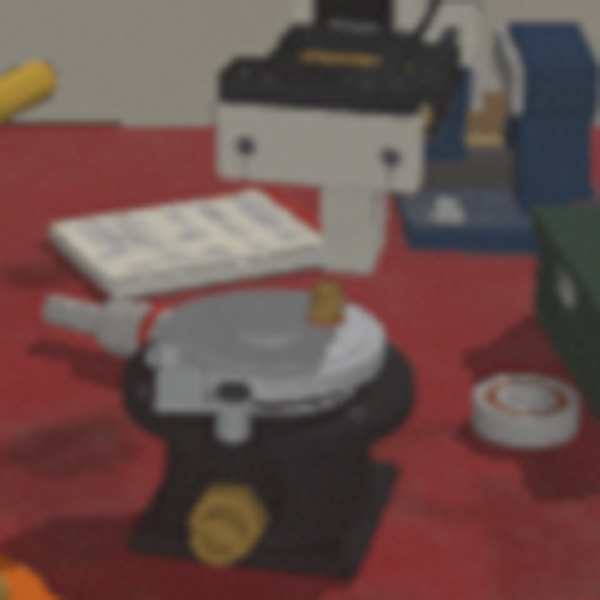

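>>> drive_tool([
  [[0.005, 0, 0.002], 0, 0.0],
  [[0.005, 0, 0], 0, 0.0],
  [[0, 0, 0], 0, 0.0],
  [[0, 0, 0], 0, 0.0],
])

```text
time: 3.77
eef_pos: [609.0, 38.2, 109.0]
tool_rot: [-0.621, 0.784, -0.0, 0.001]
force: [-0.1, 0.4, 0.1]
finger_gap: 0.3
```

>>> drive_tool([
  [[0.003, 0, 0], 0, 0.0],
  [[0.003, 0, 0], 0, 0.0],
  [[0, 0, 0], 0, 0.0],
])

```text
time: 4.02
eef_pos: [607.3, 32.2, 108.2]
tool_rot: [-0.621, 0.784, -0.0, 0.0]
force: [-0.2, -0.1, 0.5]
finger_gap: 0.3
```

Run:
```python
from h import *
show()
```

```text
t 4.02 eef [607.3  32.2 108.2] xang -103.19 zax [ 0.  0. -1.] local [23.  47.3] tipz 89.2 F [-0.2 -0.1  0.5] Flocal [-0.1 -0.2] gap 0.3
```

>>> drive_tool([
  [[0.002, 0, 0], 0, 0.0],
  [[0.002, 0, 0], 0, 0.0],
  [[0.002, 0, 0], 0, 0.0],
  [[0, 0, 0], 0, 0.0],
])

```text
time: 4.35
eef_pos: [605.9, 26.5, 108.0]
tool_rot: [-0.621, 0.784, 0.0, -0.0]
force: [0.2, 0.4, -0.8]
finger_gap: 0.6
```

>>> drive_tool([
  [[0.002, 0, 0], 0, 0.0],
  [[0.002, 0, 0], 0, 0.0],
  [[0.001, 0, 0], 0, 0.0],
  [[0, 0, 0], 0, 0.0],
])

```text
time: 4.68
eef_pos: [607.0, 23.8, 108.3]
tool_rot: [-0.622, 0.783, -0.0, 0.003]
force: [5.0, 7.4, -4.3]
finger_gap: 0.2
```

>>> drive_tool([
  [[0.002, 0, 0], 0, 0.0],
  [[0.002, 0, 0], 0, 0.0],
  [[0.002, 0, 0], 0, 0.0],
  [[0, 0, 0], 0, 0.0],
])

```text
time: 5.02
eef_pos: [607.8, 18.7, 109.3]
tool_rot: [-0.622, 0.783, -0.001, 0.005]
force: [8.9, 8.1, -3.6]
finger_gap: 0.6
```

>>> drive_tool([
  [[0.002, 0, 0], 0, 0.0],
  [[0.002, 0, 0], 0, 0.0],
  [[0.002, 0, 0], 0, 0.0],
  [[0, 0, 0], 0, 0.0],
])

```text
time: 5.35
eef_pos: [606.0, 12.1, 109.7]
tool_rot: [-0.622, 0.783, -0.001, 0.004]
force: [6.7, 5.2, 1.2]
finger_gap: 0.5
```

```bash
cat >> h.py <<'E'
def snap(tag):
    for n in("top","side"):
        p,d=eyes.capture(n);cv2.imwrite(f"pics/{n}{tag}.png",p[:,:,::-1]);np.save(f"{n}{tag}.npy",d)
        x,y=(215,160) if n=="top" else (205,150)
        cv2.imwrite(f"pics/{n}{tag}c.png",cv2.resize(p[y:y+75,x:x+90,::-1],(720,600),interpolation=cv2.INTER_CUBIC))
E
python3 - <<'E'
from h import *
snap(3);show()
E
```

```text
t 5.45 eef [605.9  12.1 109.7] xang -103.08 zax [ 0.008  0.002 -1.   ] local [26.3 27.4] tipz 90.7 F [7.  5.2 0.5] Flocal [5.6 6.6] gap 0.5
```

View pics/top3c.png

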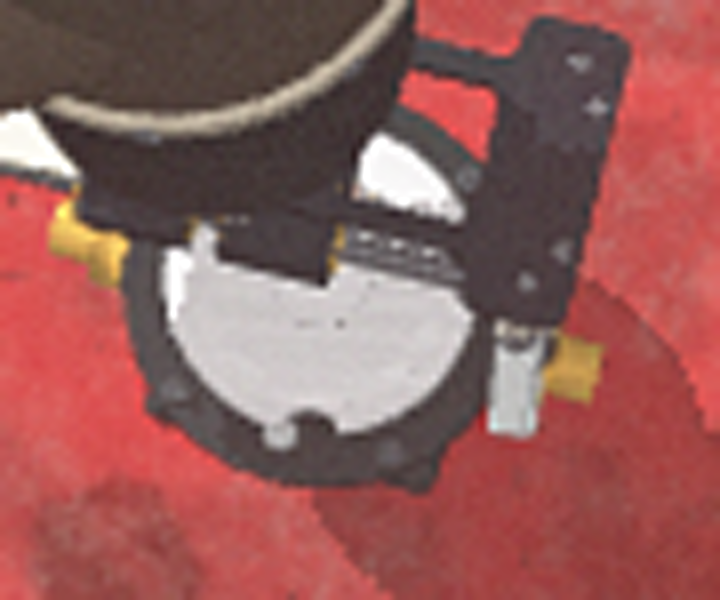

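View pics/side3c.png

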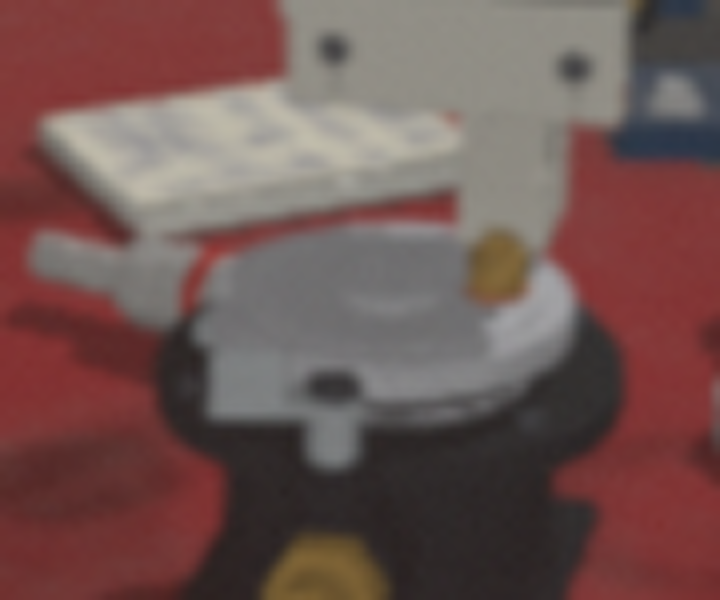

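Run:
```python
from h import *
o=(215,160)
for k,(u,v,z) in dict(notch=(314,426,84),pin=(280,437,73)).items():
    w=ray("top",cr(u,v,o),z);l=loc(w);print(k,w.round(1),l.round(1),np.degrees(np.arctan2(-l[1],-l[0])).round(1))
```

```text
notch [529.3  -7.4  84. ] [-43.7  -9.2] 11.9
pin [526.8   2.8  73. ] [-48.5   0.2] -0.2
```

>>> drive_tool([
  [[0.002, 0, 0], 0, 0.0],
  [[0.002, 0, 0], 0, 0.0],
  [[0.001, 0, 0], 0, 0.0],
  [[0, 0, 0], 0, 0.0],
])

```text
time: 5.78
eef_pos: [603.9, 6.7, 109.4]
tool_rot: [-0.622, 0.783, -0.001, 0.003]
force: [4.1, 4.3, 1.0]
finger_gap: 0.4
```

Run:
```python
from h import *
snap(4);show()
```

```text
t 5.88 eef [603.9   6.7 109.5] xang -103.1 zax [ 0.006  0.002 -1.   ] local [25.6 21.7] tipz 90.5 F [5.3 3.5 1.6] Flocal [4.4 4.6] gap 0.2
```

View pics/top4c.png

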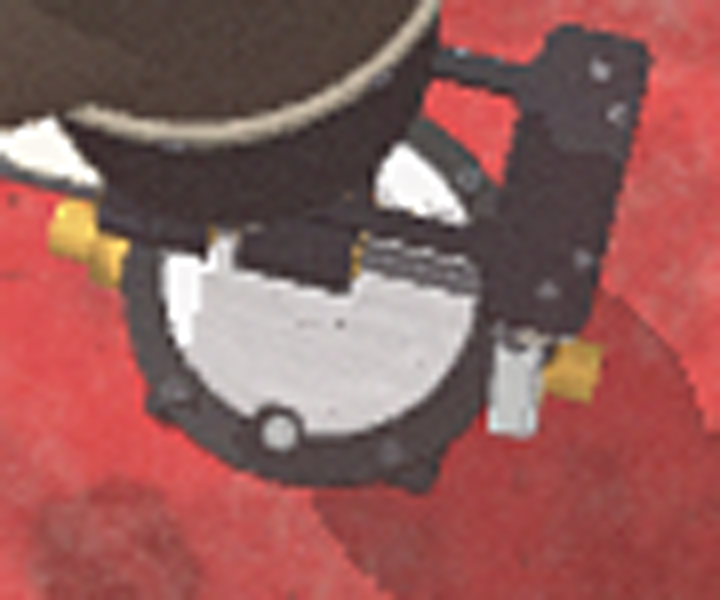

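The top crop shows the notch centred round the pin at (280,430). Next I back off, lift, go over the boss and press.

>>> drive_tool([
  [[-0.006, 0, 0], 0, 0.0],
  [[0, 0, -0.02], 0, 0.0],
  [[0.014, 0.014, 0], 0, 0.0],
  [[0.014, 0.014, 0], 0, 0.0],
  [[0, 0, 0], 0, 0.0],
])

```text
time: 6.3
eef_pos: [565.5, -10.7, 127.9]
tool_rot: [-0.621, 0.784, 0.001, -0.001]
force: [-1.6, -0.3, -1.1]
finger_gap: 0.5
```

Run:
```python
from h import *
show([*l2w((-2,0)),110])
```

```text
t 6.3 eef [565.5 -10.7 127.9] xang -103.23 zax [-0.003  0.    -1.   ] local [-7.7 -4.1] tipz 108.9 F [-1.6 -0.3 -1.1] Flocal [-1.5 -0.7] gap 0.5
tool shift [-4.1 -5.8 17.8]
```

>>> drive_tool([
  [[-0.004, -0.006, 0.005], 0, 0.0],
  [[0, 0, 0.01], 0, 0.0],
  [[0, 0, 0], 0, 0.0],
])

```text
time: 6.55
eef_pos: [575.0, -6.9, 110.7]
tool_rot: [-0.621, 0.784, 0.001, -0.001]
force: [-0.2, -0.3, 0.4]
finger_gap: 0.6
```

Run:
```python
from h import *
show([*l2w((-2,0)),106])
```

```text
t 6.55 eef [575.   -6.9 110.7] xang -103.18 zax [-0.003 -0.    -1.   ] local [0.6 1.8] tipz 91.7 F [-0.2 -0.3  0.4] Flocal [-0.1 -0.3] gap 0.6
tool shift [1.8 2.6 4.7]
```

>>> drive_tool([
  [[0.001, 0.002, 0.002], 0, 0.0],
  [[0, 0, 0.002], 0, 0.0],
  [[0, 0, 0.001], 0, 0.0],
  [[0, 0, 0], 0, 0.0],
])

```text
time: 6.88
eef_pos: [573.2, -7.6, 107.7]
tool_rot: [-0.621, 0.783, 0.0, -0.0]
force: [0.3, -0.5, -0.5]
finger_gap: 0.6
```

>>> drive_tool([
  [[0, 0, 0.0015], 0, 0.0],
  [[0, 0, 0.001], 0, 0.0],
  [[0, 0, 0], 0, 0.0],
])

```text
time: 7.13
eef_pos: [573.6, -7.5, 105.9]
tool_rot: [-0.621, 0.783, -0.0, 0.0]
force: [-0.5, 1.0, 1.2]
finger_gap: 0.0
```

>>> drive_tool([
  [[0, 0, 0.001], 0, 0.0],
  [[0, 0, 0.001], 0, 0.0],
  [[0, 0, 0], 0, 0.0],
])

```text
time: 7.38
eef_pos: [573.6, -7.5, 104.2]
tool_rot: [-0.621, 0.783, -0.0, 0.0]
force: [-1.1, 1.3, 4.4]
finger_gap: 0.7
```

>>> drive_tool([
  [[0, 0, 0.001], 0, 0.0],
  [[0, 0, 0.001], 0, 0.0],
  [[0, 0, 0], 0, 0.0],
])

```text
time: 7.63
eef_pos: [573.6, -7.5, 102.3]
tool_rot: [-0.621, 0.783, -0.0, 0.0]
force: [-1.1, 0.8, 5.8]
finger_gap: 0.7
```

>>> drive_tool([
  [[0, 0, 0.0015], 0, 0.0],
  [[0, 0, 0.0015], 0, 0.0],
  [[0, 0, 0], 0, 0.0],
])

```text
time: 7.88
eef_pos: [573.6, -7.5, 99.2]
tool_rot: [-0.621, 0.783, -0.0, 0.0]
force: [-1.3, 0.3, 3.8]
finger_gap: 0.4
```

>>> drive_tool([
  [[0, 0, 0.001], 0, 0.0],
  [[0, 0, 0.001], 0, 0.0],
  [[0, 0, 0], 0, 0.0],
])

```text
time: 8.13
eef_pos: [573.6, -7.6, 98.2]
tool_rot: [-0.622, 0.783, -0.0, 0.0]
force: [-5.5, 1.7, 14.8]
finger_gap: 0.4
```

Bottomed out at tip z ≈ 79 mm, which is where the boss top sits when the cover is home. I'll press once more lightly, then lift and look.

>>> drive_tool([
  [[0, 0, 0.0005], 0, 0.0],
  [[0, 0, 0], 0, 0.0],
  [[0, 0, 0], 0, 0.0],
])

```text
time: 8.38
eef_pos: [573.7, -7.5, 98.2]
tool_rot: [-0.622, 0.783, -0.001, 0.001]
force: [-7.5, 1.8, 19.0]
finger_gap: 0.5
```

>>> drive_tool([
  [[0, 0, -0.015], 0, 0.0],
  [[0, 0, -0.025], 0, 0.0],
  [[0, 0, -0.005], 0, 0.0],
  [[0, 0, 0], 0, 0.0],
])

```text
time: 8.72
eef_pos: [574.7, -7.3, 143.2]
tool_rot: [-0.621, 0.783, -0.001, 0.002]
force: [-0.5, 0.1, -1.2]
finger_gap: 0.1
```

Run:
```python
from h import *
snap(5);show()
```

```text
t 8.82 eef [573.1  -7.5 140.8] xang -103.18 zax [ 0.  0. -1.] local [-1.1  0.7] tipz 121.8 F [-0.7 -0.1 -0.2] Flocal [-0.7 -0.3] gap 0.6
```

View pics/side5c.png

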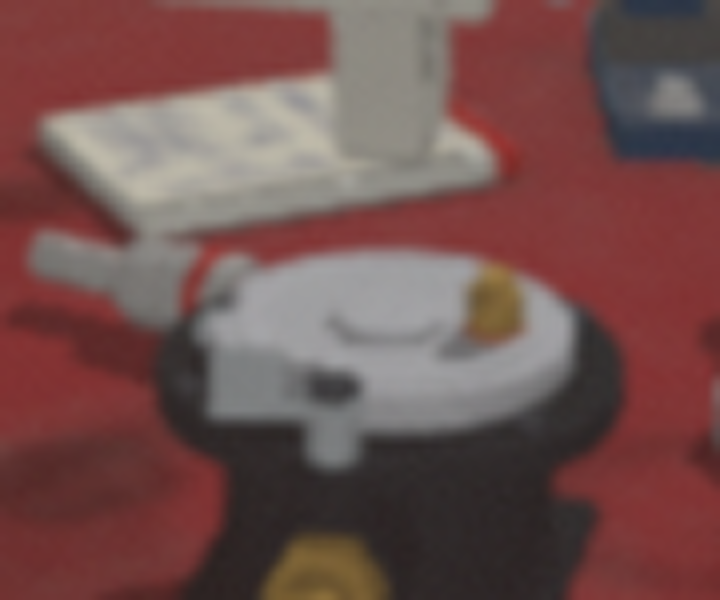

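View pics/top5c.png

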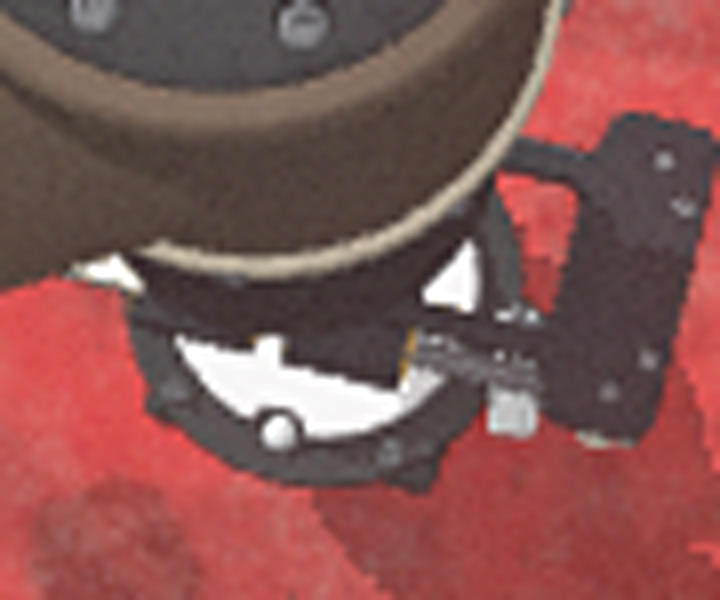

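The cover is home: there's no gap under the rim, the pin head at top crop (280,430) fills the notch, and the tip stopped at 79 mm. Now to go behind the keeper's ear.

>>> drive_tool([
  [[0.032, 0.0095, 0], 0, 0.0],
  [[0.032, 0.0095, 0], 0, 0.0],
  [[0.032, 0.009, 0], 0, 0.0],
  [[0, 0, 0.01], 0, 0.0],
  [[0, 0, 0], 0, 0.0],
])

```text
time: 9.23
eef_pos: [521.9, -96.0, 128.8]
tool_rot: [-0.62, 0.784, 0.001, -0.001]
force: [0.2, 0.1, -1.1]
finger_gap: 0.5
```

Run:
```python
from h import *
w=ray("top",cr(552,432,(210,160)),82);print("keeper tip",w,loc(w))
snap(6);show([*l2w((-29,-95)),107.5])
```

```text
keeper tip [528.99260753 -64.90001497  82.        ] [-30.82543485 -65.2412418 ]
t 9.33 eef [523.8 -94.8 130.2] xang -103.19 zax [-0.002 -0.    -1.   ] local [-29.  -95.5] tipz 111.2 F [1.1 0.4 0.1] Flocal [1.  0.6] gap 0.3
tool shift [-0.5 -0.  22.7]
```

View pics/side6c.png

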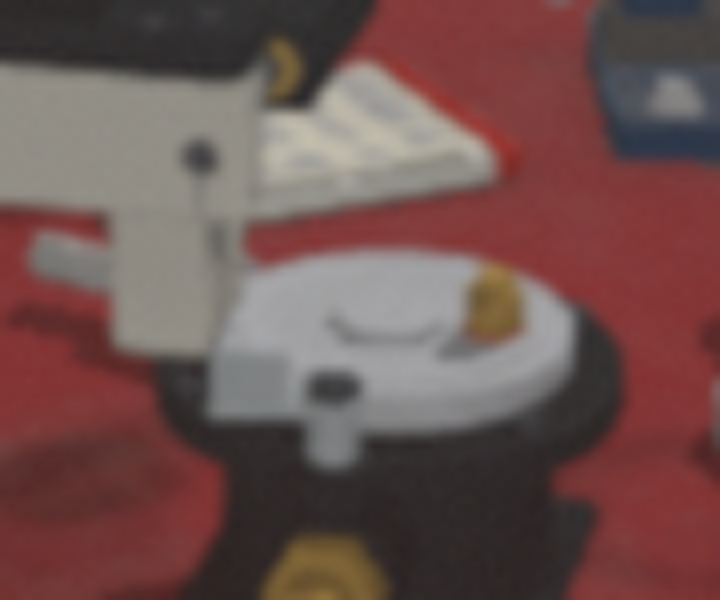

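View pics/top6c.png

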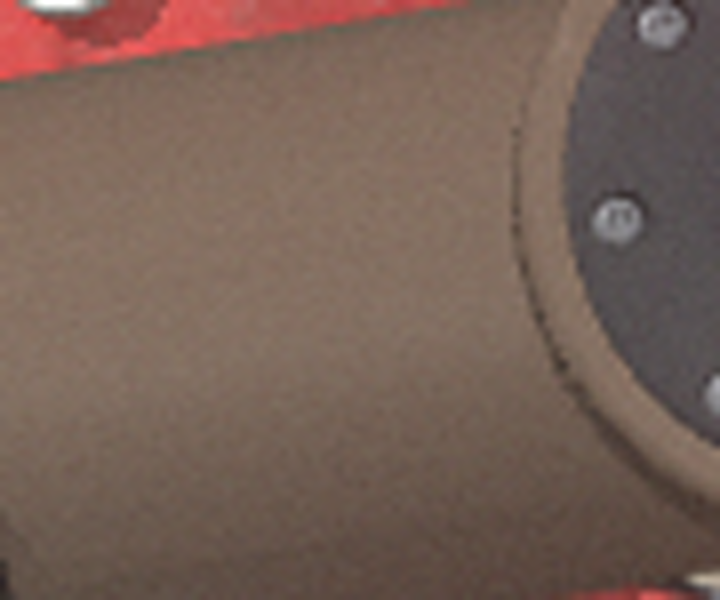

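The side view shows the finger in front of the ear, its tip bottom at (165,350) and the ear at (250,385). The keeper measures at about swing 0. I'll descend and push gently towards local +y (tool -x).

>>> drive_tool([
  [[0, 0, 0.012], 0, 0.0],
  [[0, 0, 0.0105], 0, 0.0],
  [[-0.004, 0, 0], 0, 0.0],
  [[-0.004, 0, 0], 0, 0.0],
  [[0, 0, 0], 0, 0.0],
])

```text
time: 9.75
eef_pos: [526.3, -86.0, 108.5]
tool_rot: [-0.622, 0.783, 0.0, -0.0]
force: [1.1, 0.7, 0.1]
finger_gap: 0.3
```

>>> drive_tool([
  [[-0.002, 0, 0], 0, 0.0],
  [[-0.002, 0, 0], 0, 0.0],
  [[-0.002, 0, 0], 0, 0.0],
  [[0, 0, 0], 0, 0.0],
])

```text
time: 10.08
eef_pos: [527.4, -80.8, 108.8]
tool_rot: [-0.621, 0.783, -0.0, 0.0]
force: [0.3, -1.1, 0.4]
finger_gap: 0.6
```

Run:
```python
from h import *
snap(7);show()
```

```text
t 10.18 eef [527.6 -80.9 108.8] xang -103.16 zax [ 0.001  0.    -1.   ] local [-28.5 -81.1] tipz 89.8 F [-0.7  0.2 -0.7] Flocal [-0.8  0. ] gap 0.4
```

View pics/side7c.png

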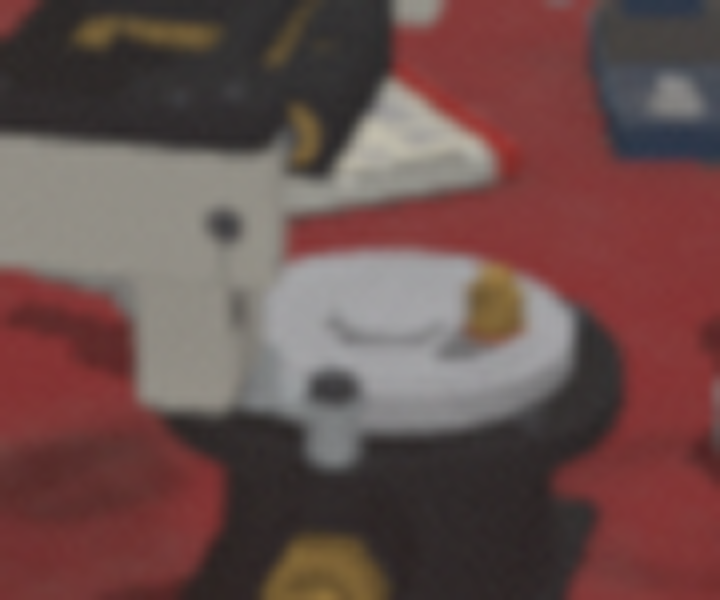

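>>> drive_tool([
  [[-0.002, 0.0004, 0.001], 0, 0.0],
  [[-0.002, 0.0004, 0], 0, 0.0],
  [[-0.002, 0.0004, 0], 0, 0.0],
  [[0, 0, 0], 0, 0.0],
])

```text
time: 10.52
eef_pos: [528.0, -74.5, 107.7]
tool_rot: [-0.621, 0.783, -0.0, 0.0]
force: [-0.3, -0.2, 1.1]
finger_gap: 0.8
```

>>> drive_tool([
  [[-0.002, -0.0002, 0], 0, 0.0],
  [[-0.002, -0.0002, 0], 0, 0.0],
  [[-0.002, -0.0003, 0], 0, 0.0],
  [[0, 0, 0], 0, 0.0],
])

```text
time: 10.85
eef_pos: [529.9, -68.8, 107.5]
tool_rot: [-0.621, 0.783, 0.0, 0.0]
force: [-0.2, -1.2, 0.0]
finger_gap: 0.7
```

Run:
```python
from h import *
snap(8);show()
```

```text
t 10.95 eef [529.8 -68.9 107.5] xang -103.15 zax [ 0.  0. -1.] local [-29.1 -69. ] tipz 88.5 F [-1.1 -0.4  0.2] Flocal [-1.  -0.6] gap 0.6
```

View pics/side8c.png

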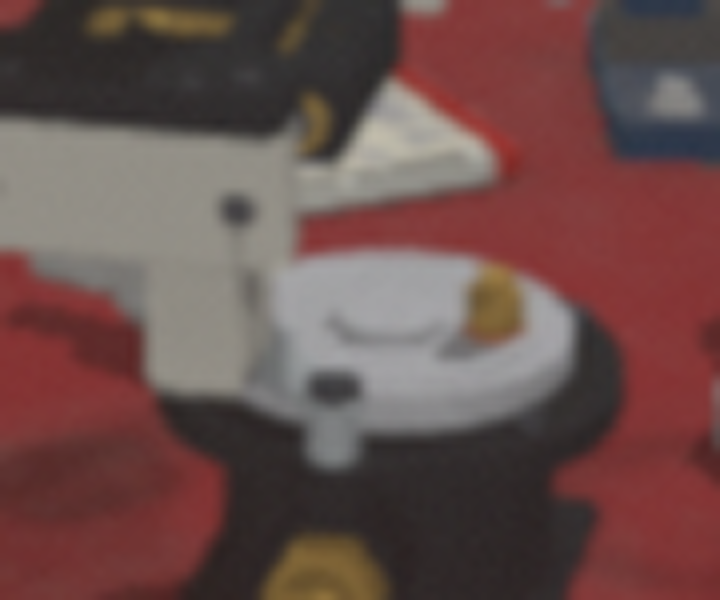

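The ear, at (270,360), has turned with the finger. I'll continue along the arc.

>>> drive_tool([
  [[-0.002, -0.0008, 0], 0, 0.0],
  [[-0.002, -0.0008, 0], 0, 0.0],
  [[-0.002, -0.0008, 0], 0, 0.0],
  [[0, 0, 0], 0, 0.0],
])

```text
time: 11.28
eef_pos: [533.7, -63.6, 107.5]
tool_rot: [-0.621, 0.783, 0.0, 0.0]
force: [-0.4, -0.4, -0.3]
finger_gap: 0.6
```

>>> drive_tool([
  [[-0.0016, -0.0013, 0], 0, 0.0],
  [[-0.0016, -0.0013, 0], 0, 0.0],
  [[-0.0015, -0.0014, 0], 0, 0.0],
  [[0, 0, 0], 0, 0.0],
])

```text
time: 11.62
eef_pos: [538.9, -60.0, 107.6]
tool_rot: [-0.621, 0.783, -0.0, 0.0]
force: [0.5, -0.4, 0.3]
finger_gap: 0.4
```

Run:
```python
from h import *
snap(9);show()
```

```text
t 11.72 eef [538.8 -60.  107.6] xang -103.16 zax [ 0.001  0.    -1.   ] local [-22.4 -58.2] tipz 88.6 F [-0.9 -0.8 -0.2] Flocal [-0.7 -1. ] gap 0.6
```

View pics/side9c.png

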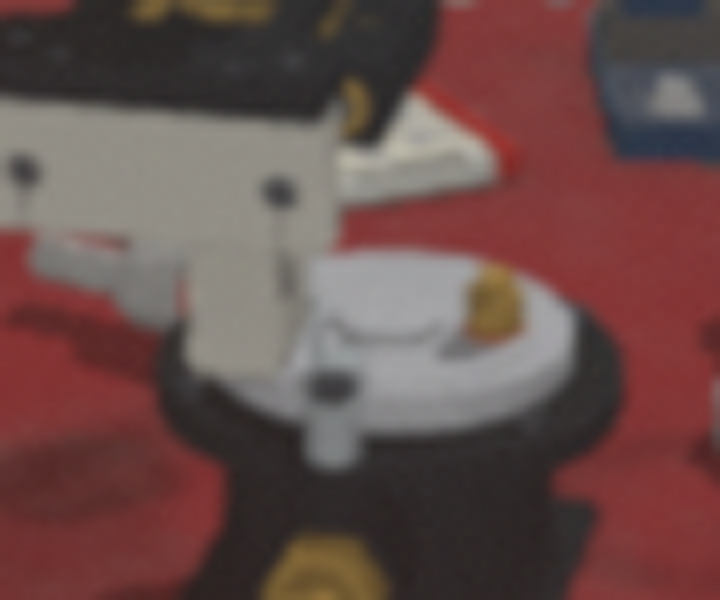

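>>> drive_tool([
  [[-0.0011, -0.0018, 0], 0, 0.0],
  [[-0.0011, -0.0018, 0], 0, 0.0],
  [[-0.0011, -0.0018, 0], 0, 0.0],
  [[0, 0, 0], 0, 0.0],
])

```text
time: 12.05
eef_pos: [544.8, -58.2, 107.5]
tool_rot: [-0.621, 0.783, -0.0, 0.0]
force: [-0.4, -0.5, 0.8]
finger_gap: 0.8
```

>>> drive_tool([
  [[-0.0005, -0.002, 0], 0, 0.0],
  [[-0.0005, -0.002, 0], 0, 0.0],
  [[0, 0, 0], 0, 0.0],
])

```text
time: 12.3
eef_pos: [546.2, -58.4, 107.0]
tool_rot: [-0.621, 0.784, 0.001, -0.002]
force: [-10.0, 2.6, 5.6]
finger_gap: 0.3
```

Run:
```python
from h import *
snap(10);show()
```

```text
t 12.4 eef [546.1 -58.4 107.1] xang -103.2 zax [-0.005 -0.    -1.   ] local [-15.6 -54.9] tipz 88.1 F [-10.3   2.    5.3] Flocal [-10.4  -0.5] gap 0.7
```

View pics/side10c.png

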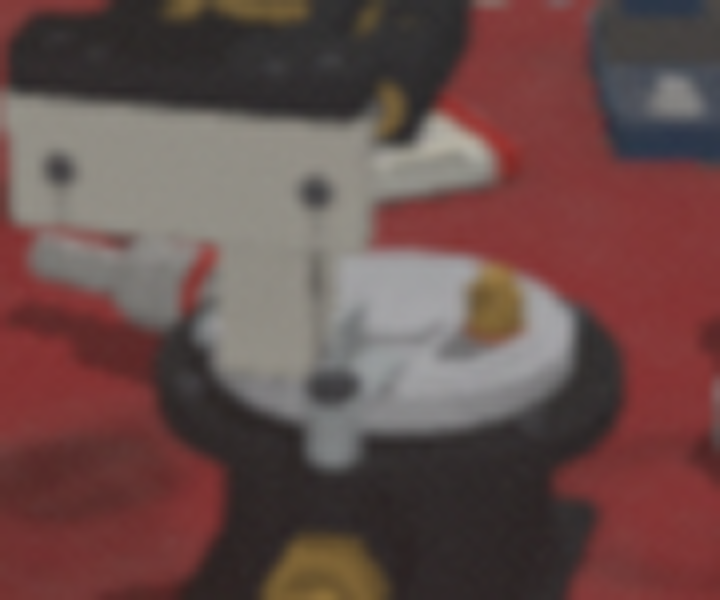

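A reaction of 10 N along local -x: either the stop or the bolt head. I'll back off, lift and look.

>>> drive_tool([
  [[0.001, 0.004, 0], 0, 0.0],
  [[0.003, 0.008, 0], 0, 0.0],
  [[0, 0, -0.02], 0, 0.0],
  [[0, 0, -0.03], 0, 0.0],
  [[0, 0, 0], 0, 0.0],
])

```text
time: 12.82
eef_pos: [539.1, -59.2, 162.9]
tool_rot: [-0.622, 0.783, -0.003, 0.004]
force: [2.7, 0.8, 0.9]
finger_gap: 0.4
```

>>> drive_tool([
  [[-0.02, 0.035, -0.01], 0, 0.0],
  [[-0.02, 0.035, -0.01], 0, 0.0],
  [[-0.02, 0.035, -0.01], 0, 0.0],
  [[-0.02, 0.035, -0.01], 0, 0.0],
  [[0, 0, 0], 0, 0.0],
])

```text
time: 13.23
eef_pos: [415.3, 53.9, 199.9]
tool_rot: [-0.623, 0.782, 0.0, 0.003]
force: [0.1, -1.2, -1.0]
finger_gap: 0.3
```

Run:
```python
from h import *
snap(11);show()
```

```text
t 13.33 eef [417.8  52.  198.9] xang -102.92 zax [ 0.004  0.002 -1.   ] local [-166.   23.] tipz 179.9 F [-0.1 -0.1 -0.3] Flocal [-0.1 -0.1] gap 0.3
```

View pics/side11c.png

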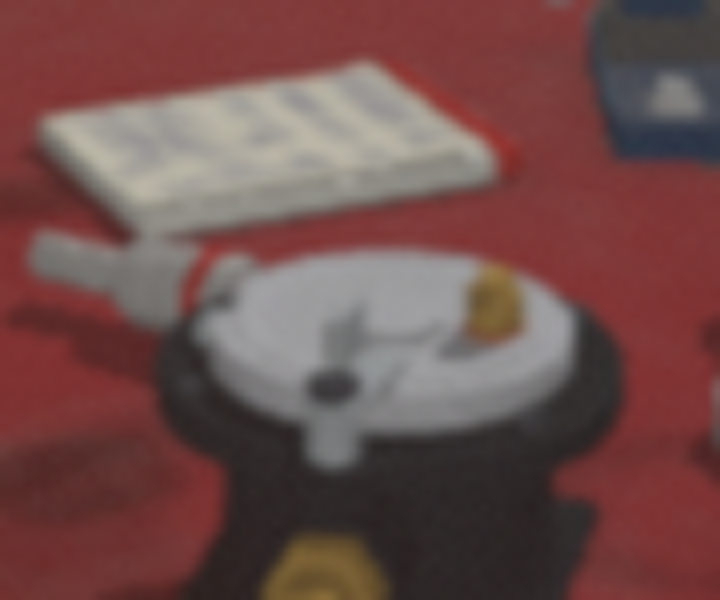

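View pics/top11c.png

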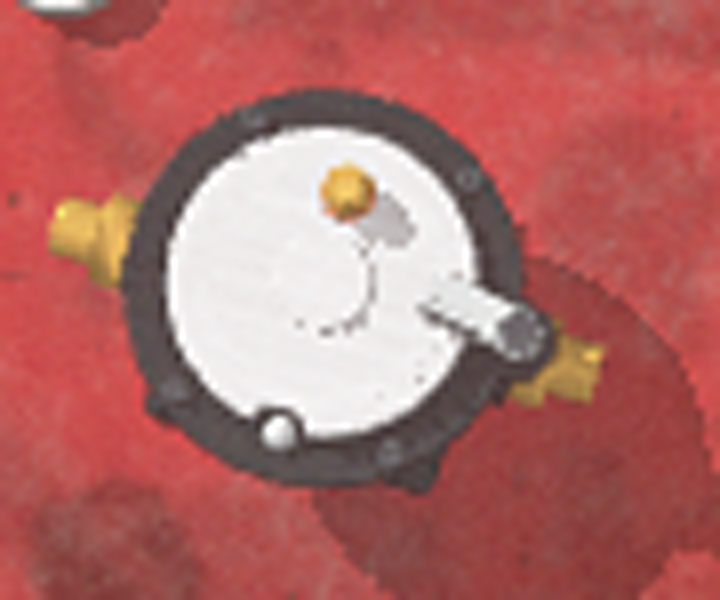

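Run:
```python
from h import *
o=(215,160)
a=ray("top",cr(522,333,o),86.5);b=ray("top",cr(437,292,o),84);d=loc(b)-loc(a)
print("keeper dir swing",np.arctan2(d[1],-d[0]),np.hypot(*d))
w=loc(ray("top",cr(348,187,o),92));print("plug",w,np.arctan2(w[1],w[0]))
D=np.load("top11.npy");R=np.array(eyes.camera_model("top")["R"]);t=np.array(eyes.camera_model("top")["t"])
u,v=proj("top",[*C0,79])[0]; q=D[int(v)-1:int(v)+2,int(u)-1:int(u)+2].mean()
print("boss depth",q,"home",(R@[*C0,79]+t)[2],"raised",(R@[*C0,87]+t)[2])
A=cv2.imread("pics/top0.png").astype(int);B=cv2.imread("pics/top11.png").astype(int)
df=(abs(A-B).max(2)>60).astype(np.uint8);n,_,s,_=cv2.connectedComponentsWithStats(df)
print([x.tolist() for x in s[1:] if x[4]>15])
```

```text
keeper dir swing 1.7833162275343974 27.51333489301955
plug [25.49818017 -1.52768989] -0.0598421474787359
boss depth 863.86914 home 862.3074768430324 raised 854.4039928923823
[[237, 175, 21, 13, 26], [246, 180, 16, 10, 94], [274, 196, 5, 7, 23], [276, 204, 7, 10, 57], [260, 209, 7, 5, 20], [53, 233, 220, 87, 10148], [27, 314, 26, 70, 560], [135, 326, 19, 17, 220], [42, 328, 8, 15, 66], [179, 328, 15, 11, 51], [56, 341, 9, 10, 28], [3, 356, 9, 16, 46], [55, 374, 7, 7, 25]]
```

Run:
```python
from h import *
print(robot.hand_in())
```

```text
the job is handed in; nothing more can be done
None
```

The strainer is closed and I've handed the job in, at about 13 s of the 48 s allowed; no verdict is reported. With the fingers shut, I pushed the bleed plug round clockwise by about 0.73 rad. I then pressed the boss until it bottomed, with the tip at 79 mm and about 19 N on it. Last, I swept the keeper's ear across until it met resistance at about 10 N, and drew the arm clear.

Last checks:
- **Cover depth:** the measured boss height fits fully home, to about 1.5 mm. If the cover were still raised, it would be off by about 9 mm.
- **Cover angle:** the pin fills the notch in the picture. The plug measures about -0.06 rad, within the 0.12 allowed.
- **Keeper:** it measures about 1.78 rad in the picture, which is slightly past its 1.75 stop, so that reading is a little off. I could not tell whether the final 10 N came from the stop or from the finger touching the bolt head.
- **Fittings:** the before and after pictures show no change where the coupler, valve, seal and bearing lie.
- **Contact:** the arm stood well clear of everything when I handed in, and the force reading was close to zero.

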